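# Get the breakfast juicer ready and put its spare reamers away

## Task

Get the juicer ready for the breakfast counter: open its chuck with the lever on the sleeve, put the large reamer from its stand upright and fully home in the chuck, then turn the sleeve clockwise until the three jaws grip the shank firmly. Put all the small spare reamers that lie on the counter into the accessory box, lying flat, and slide its cover fully shut. Do not shift the honey jar, the glass dish or the mug.

Things in the scene. Friction and masses are not known exactly. Their poses are not given: they have to be found in the camera images.
- reamer: large citrus reamer, 104 mm tall, 150 g: white barrel 44 mm across from z = 40 to 76 mm, ribbed dome above it, round steel shank 20 mm across and 40 mm long below. Origin at the centre of the shank's foot, z up along it; the flat shoulder under the barrel is at z = 40 mm. At the start it stands in its stand, shoulder on the stand's top. Held by the barrel from above.
- stand: fixed dark wooden block, 70 x 70 x 45 mm, with a square hole 26 mm wide through its middle in which the large reamer stands; origin at the centre of its underside.
- juicer: fixed white drive unit of the juicer, a round housing 156 mm across and 75 mm high, with an upright three-jaw chuck on top (top of the jaws 120 mm above the counter); origin on the chuck's axis at the counter, its x axis is the middle of the lever's swing.
- chuck_mouth (a point): point on the chuck's axis at the level of the jaws' flat tops, 120 mm above the counter. A reamer is fully home when its shoulder rests on the jaws' tops, its foot then 40 mm below this point (the well is 45 mm deep).
- sleeve (a joint): angle of the chuck's sleeve (ring 92 mm across, top at 112 mm), rad, 0 (wide open) to 1.5; grows clockwise seen from above. The three coupled jaws close 8 mm each per rad from radius 18 mm at 0; they touch the 20 mm shank at about 1.0, then it stiffens. Starts nearly shut, 0.95 to 1.4. Stays where left; about 5 N at the post turns it when free, 15 N tightens it firmly.
- lever_post (a point): on the axis of the upright round steel post, 16 mm across, at the end of the sleeve's lever, by which the sleeve is turned: 95 mm from the chuck's axis, from 100 to 165 mm above the counter, this point at 150 mm. Pinch it from above. In the juicer's frame the lever points at 0.75 rad minus the sleeve angle, from x towards y. Lever arm under it: 16 mm wide, top at 105 mm.
- jaw0: chuck jaw 0, one of three dark, oiled (slippery) steel blocks 12 mm wide and 43 mm high that slide towards the chuck's axis; origin on the gripping face at counter level, its x axis points away from the chuck's axis.
- jaw1: chuck jaw 1, one of three dark, oiled (slippery) steel blocks 12 mm wide and 43 mm high that slide towards the chuck's axis; origin on the gripping face at counter level, its x axis points away from the chuck's axis.
- jaw2: chuck jaw 2, one of three dark, oiled (slippery) steel blocks 12 mm wide and 43 mm high that slide towards the chuck's axis; origin on the gripping face at counter level, its x axis points away from the chuck's axis.
- spare0: a small spare reamer lying on the counter (two or three of them; any one may be absent), 98 mm long, 80 g: white plastic body 30 x 30 x 50 mm of square section, a blunt tip 20 mm wide and 14 mm long, and at the other end a steel shank 16 mm across and 34 mm long. Origin in the middle of the 30 x 30 x 50 body (15 mm above what it lies on), x along it towards the tip.
- spare1: a small spare reamer lying on the counter (two or three of them; any one may be absent), 98 mm long, 80 g: white plastic body 30 x 30 x 50 mm of square section, a blunt tip 20 mm wide and 14 mm long, and at the other end a steel shank 16 mm across and 34 mm long. Origin in the middle of the 30 x 30 x 50 body (15 mm above what it lies on), x along it towards the tip.
- spare2: a small spare reamer lying on the counter (two or three of them; any one may be absent), 98 mm long, 80 g: white plastic body 30 x 30 x 50 mm of square section, a blunt tip 20 mm wide and 14 mm long, and at the other end a steel shank 16 mm across and 34 mm long. Origin in the middle of the 30 x 30 x 50 body (15 mm above what it lies on), x along it towards the tip.
- box: fixed wooden accessory box, outside 132 (x) x 197 (y) x 50 mm high, walls and floor 6 mm, guide rails on both long sides up to 57 mm; origin at the centre of its underside, y in the direction in which the cover opens. Inside 120 x 185 mm, 44 mm deep: the spares fit lying flat side by side (for instance across the box), not piled.
- box_floor (a point): centre of the box's inner floor, 6 mm above the counter.
- cover (a joint): how far the flat steel cover of the box is slid open along the box's +y, m, 0 (fully shut) to 0.175 (fully open; it then overhangs the box's +y end and leaves 175 mm of the box uncovered). At the start 0 to 0.03. Cover top 56 mm above the counter; slides with about 1.5 N and stays where it is left.
- cover_tab (a point): centre of the black upright tab on the cover, 44 mm along the box's x, 14 mm along its y, from 56 to 86 mm above the counter (this point at 71 mm); with the cover shut it is 55 mm from the box's centre towards -y. Pinch it from above, fingers closing along the box's y.
- honey: bystander: honey jar, 64 mm across, 130 mm high, origin under its centre.
- glass_dish: bystander: small glass dish, 90 mm across, 40 mm high, origin under its centre.
- mug: bystander: white mug, 80 mm across, 90 mm high, origin under its centre.

How it is judged (in metres and radians):
On the way, in this order (a step that is already met when the one before it is completed fails the run):
1. the large reamer stands fully home in the open chuck (horizontal distance between reamer and chuck_mouth below 0.011 m and z of reamer in the frame of chuck_mouth below -0.034 m and angle between reamer's own z axis and vertical below 0.2 rad and value of joint sleeve below 0.94 rad), for 0.2 s.
2. the sleeve is turned until all three jaws grip the shank (horizontal distance between reamer and chuck_mouth below 0.006 m and z of reamer in the frame of chuck_mouth below -0.034 m and angle between reamer's own z axis and vertical below 0.08 rad and value of joint sleeve above 0.97 rad and contact force between each of jaw0, jaw1, jaw2 and reamer above 2 N), for 0.2 s.
At the end, for the whole second after the job is handed in: Large reamer home in the chuck (6 mm of its axis and depth, upright within 0.08 rad), each jaw pressing on it with over 2 N, sleeve past 0.97; every spare present inside the box (origin under 45 mm high, inside the walls); cover within 8 mm of fully shut; all at rest (all of step 2 and x of spare0 in the frame of box between -0.062 and 0.062 m and y of spare0 in the frame of box between -0.095 and 0.095 m and z of each of spare0, spare1, spare2 in the frame of box below 0.045 m and x of spare1 in the frame of box between -0.062 and 0.062 m and y of spare1 in the frame of box between -0.095 and 0.095 m and x of spare2 in the frame of box between -0.062 and 0.062 m and y of spare2 in the frame of box between -0.095 and 0.095 m and value of joint cover below 0.008 m and linear speed of reamer below 0.02 m/s and velocity of joint cover below 0.01 m/s); the robot touches nothing.
It fails at once if the honey is shifted by more than 40 mm (distance of honey from where it was at the start of the episode above 0.04 m).
It fails at once if the glass dish is shifted by more than 40 mm (distance of glass_dish from where it was at the start of the episode above 0.04 m).
It fails at once if the mug is shifted by more than 40 mm (distance of mug from where it was at the start of the episode above 0.04 m).
Of spare0, spare1, spare2 only 2 to 3 are there at a start; the rules pass over those that are not, and their reading is None.
At some moment in a run one of spare0, spare1, spare2 may be knocked a few centimetres aside while the robot is not near it.
It also fails if it takes over 210 s, if anything falls off the work surface, if the arm or the gripper's body presses on something with over 40 N, if the wrist force passes 120 N, or if a joint passes its speed limit or range.

## Robot

A 6-joint arm with a two-finger parallel gripper is mounted at the origin on the work surface. World frame = base frame: x ahead of the robot, y to its left, z up, the work surface at z = 0. Lengths are in mm, angles in rad, forces in N, time in s.
With the tool pointing down it reaches from about 400 to 925 mm from the base axis. Payload 12.5 kg.
Tool frame: the origin (TCP) lies between the finger pads; the fingertips stand env.tip_extent ahead of it and the grasp point (between the pads) lies 11 mm behind it (env.tip_extent is the distance from the TCP to the fingertips, in mm); z points along the fingers, y is the line along which they close (so a half turn about z gives the same grasp; the last joint's range is limited). The gripper opens to 95 mm and grips with 3 to 60 N. Pads are 20 mm wide; open, the fingers measure 119 mm over their backs; the gripper's body (75 mm by 180 mm) begins 59 mm behind the grasp point.
Start: joints at [1.096, 0.491, 1.559, -0, 1.092, -0.106], TCP at [225.295, 582.999, 222.661] pointing down, gripper open.
Joint ranges: [-3.1, 3.1], [-0.84, 2.19], [0.05, 2.79], [-1.13, 4.28], [0.06, 2.93], [-2.69, 2.69]. Speed limits (rad/s): [2.22, 2.22, 2.79, 3.14, 3.14, 3.14].

## Interface

Orientations are given as [roll, pitch, yaw] about the fixed x, y, z axes, in that order (R = Rz(yaw) Ry(pitch) Rx(roll)).
In Python, from cell import env gives the robot as it stands.
- The arm moves only by the tool carry_out, never from a script. Its argument "motion" is a list of rows, each a list of 5 numbers: the shift along the tool's x, y, z in mm, then the turn about the tool's z in degrees, then the closure, from 0 (fully open) to 1 (shut). A call has 1 to 12 rows; each row shifts and turns the commanded pose from where the row before left it, along the tool's axes as they then stand; what a row does not reach is not made up. A row lasts 1/10 s, in which the tool goes at most 50 mm and 8.59 degrees, less where a joint would pass 70% of its speed; a pose out of reach is approached as far as the arm can. A call with a gripper value outside its range is refused whole. The fingers move at their own pace and stop on an object; the grip force is fixed at half the most. Time passes only in rows, so rows that do not move let the fingers close. It gives the time, the measured TCP pose, the force, the opening and the grip force at its end, in the units of the state.
- env.state(): the state, without advancing time (a new reading comes with each control period).
- env.read_camera(name): name is "scene" or "side" or "wrist"; returns a dict with "color" (420x560x3 uint8, red, green, blue), "K" (3x3 intrinsics, pixels), "R" (3x3) and "t" (3): a world point X has camera coordinates R X + t; the wrist camera has in their place "hand_eye" (4x4, takes a point from camera to tool coordinates, whose origin is the TCP and whose axes are the flange's). Camera axes: x right, y down, z forward; pixel columns grow to the right and rows downward; lengths in mm; the calibration is good to about 2 mm. A picture is of the moment at which its call begins: read the wrist's pose just before it. There is no depth.
- env.job_done(): hands the job in; it is judged then, once.
The state is a dict: "t": time; "joints": joint angles; "qvel": joint speeds; "tau": joint torques, N m; "eef_pos": TCP position; "tcp_rot": TCP orientation; "ft_force": force on the tool from outside, world axes, zero at the start; "moment": the same for the moment, N m; "opening": opening from 0.0 (shut) to 1.0 (fully open); "grip_force": force on a finger pad.
Only numpy, scipy, OpenCV 4.12 (cv2) and the standard library are available. Lean on these libraries where they do the work, as an engineer would, in place of code of your own. Each camera call takes 0.05 s, during which the arm holds its last target. There are 200 camera calls.

## Working session

There is one attempt and no reset: what is moved stays moved. The work goes in short steps, Python scripts to look and compute and a tool call to move; the robot and the scene stay as the last step left them, time stands still between calls to the robot, and variables do not carry over. Pictures are saved under pics/ and viewed, at most 14 in all, crops included, and the job is handed in when it is done.

Besides the shell and the picture viewer there is one more tool, called as name(argument=value, ...), one argument or row to a line, values as JSON. carry_out: Moves the arm, as the interface text tells. Its arguments: {"type":"object","properties":{"motion":{"type":"array"}},"required":["motion"]}

```bash
ls; mkdir -p pics; python3 - <<'E'
from cell import env
import cv2,numpy as np
print(env.state(), env.tip_extent)
for n in ("scene","side"):
    c=env.read_camera(n); cv2.imwrite(f"pics/{n}0.png",cv2.cvtColor(c["color"],cv2.COLOR_RGB2BGR))
    print(n,c["K"].tolist(),c["R"].tolist(),c["t"])
E
```

```text
pics
{'t': 0.0, 'joints': array([ 1.09640954e+00,  4.91592342e-01,  1.55950526e+00, -2.99140283e-06,
        1.09170212e+00, -1.05617801e-01]), 'qvel': array([ 1.19734201e-03,  1.59266418e-03, -1.90243933e-03,  9.01231769e-05,
       -1.45092377e-03, -7.98684899e-04]), 'tau': array([-2.19245463e-03, -6.12660527e+01, -2.58163762e+01,  6.91532576e-02,
        4.83036088e-02, -1.35918576e-04]), 'eef_pos': array([225.16151861, 582.75168193, 222.02216558]), 'tcp_rot': array([-3.14039203e+00, -1.24612541e-04,  2.77282498e+00]), 'ft_force': array([ 0.23288159, -0.23950404,  0.89556853]), 'moment': array([ 0.02648119, -0.05169519, -0.02540355]), 'grip_force': 0.0, 'opening': 0.9980558515720455} 8.0
scene [[454.6625915029368, 0.0, 283.4882904919528], [0.0, 454.6625915029368, 218.73731707116963], [0.0, 0.0, 1.0]] [[-0.8072183100242887, 0.5899766450343253, -0.018059852590023757], [0.36581237552459706, 0.47603131449556463, -0.7997346394477836], [-0.46322770413111397, -0.6521669617005045, -0.6000819512297887]] [ 505.61243163 -133.98927249 1489.83237999]
side [[540.2814264156036, 0.0, 283.04839797451575], [0.0, 540.2814264156036, 205.5662923229456], [0.0, 0.0, 1.0]] [[-0.9883625580962803, -0.15052490091770857, 0.021947846297316533], [-0.09995737485414595, 0.5339077849535565, -0.8396136018301839], [0.1146646282235475, -0.8320364964168945, -0.5427405380701303]] [ 599.63232909  158.12235596 1063.18385859]
```

View pics/scene0.png

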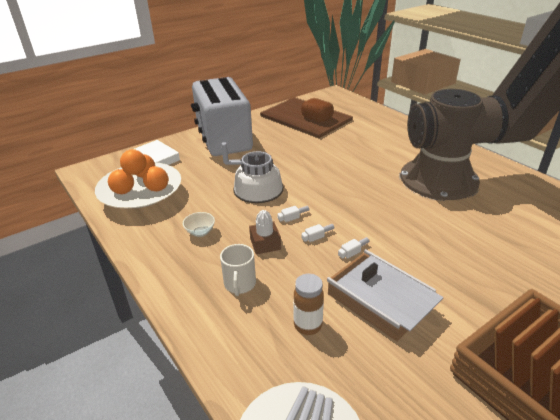

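View pics/side0.png

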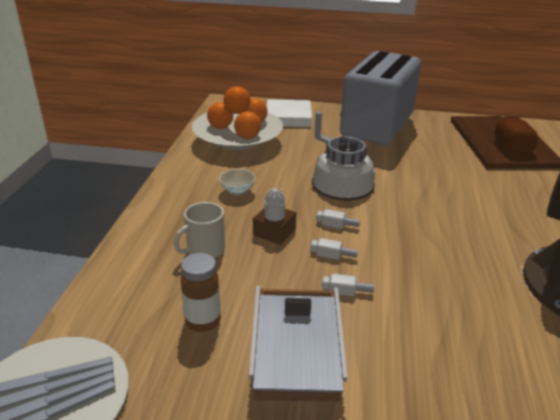

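Three spares are present, with centres at scene px (290,214), (315,233), (350,249). The chuck is near (257,160) with its post at (225,150). The reamer is near (264,222) and the box tab near (371,271).

```bash
cat > h.py <<'E'
from cell import env
import cv2,numpy as np
from scipy.spatial.transform import Rotation as Ro
def grab(n,save=None):
    s=env.state(); c=env.read_camera(n)
    if n=="wrist":
        T=np.eye(4); T[:3,:3]=Ro.from_euler('xyz',s["tcp_rot"]).as_matrix(); T[:3,3]=s["eef_pos"]
        M=np.linalg.inv(T@c["hand_eye"]); c["R"],c["t"]=M[:3,:3],M[:3,3]
    if save: cv2.imwrite(f"pics/{save}.png",cv2.cvtColor(c["color"],cv2.COLOR_RGB2BGR))
    return c
def ray(c,p):
    d=c["R"].T@np.linalg.inv(c["K"])@np.array([p[0],p[1],1.]); o=-c["R"].T@np.asarray(c["t"]); return o,d
def plane(c,p,z):
    o,d=ray(c,p); return (o+d*(z-o[2])/d[2])
def tri(c1,p1,c2,p2):
    o,d=ray(c1,p1);q,e=ray(c2,p2)
    s=np.linalg.lstsq(np.c_[d,-e],q-o,rcond=None)[0]; a,b=o+s[0]*d,q+s[1]*e
    return ((a+b)/2).round(),np.linalg.norm(a-b).round(1)
def proj(c,X):
    x=c["K"]@(c["R"]@np.asarray(X,float)+np.asarray(c["t"])); return (x[:2]/x[2]).round(1)
E
python3 - <<'E'
from h import *
a=grab("scene");b=grab("side")
for n,p,q in [("post",(225,145),(319,116)),("chuck",(257,160),(346,148)),("reamertop",(264,212),(275,192)),("sp",(290,214),(333,219)),("sp",(315,234),(329,249)),("sp",(350,249),(343,285)),("tab",(371,267),(298,299)),("honeytop",(309,283),(199,266)),("mugtop",(239,257),(205,215)),("dish",(199,222),(237,180))]:
    print(n,*tri(a,p,b,q))
# box corners at z=57
print([plane(b,p,57).round() for p in [(260,290),(337,291),(345,375),(254,388)]])
print("wrist",env.read_camera("wrist")["hand_eye"].round(3).tolist())
E
```

```text
post [ 575. -364.  155.] 1.2
chuck [ 500. -308.  102.] 2.4
reamertop [636. -69. 104.] 1.3
sp [ 512. -124.   11.] 1.9
sp [512.  -9.  12.] 4.3
sp [477.  94.   8.] 3.0
tab [549. 233.  87.] 2.9
honeytop [717. 218. 123.] 1.6
mugtop [767.  16.  82.] 4.2
dish [ 754. -222.   33.] 2.1
[array([620., 187.,  57.]), array([487., 166.,  57.]), array([463., 348.,  57.]), array([590., 393.,  57.])]
wrist [[0.0, -0.972, -0.236, 64.747], [1.0, 0.0, -0.0, 0.111], [0.0, -0.236, 0.972, -161.876], [0.0, 0.0, 0.0, 1.0]]
```

carry_out(
  motion=[
    [-36,-30,-12,0,0],
    [-36,-30,-12,0,0],
    [-36,-30,-12,0,0],
    [-36,-30,-12,0,0],
    [-36,-30,-12,0,0],
    [-36,-30,-12,0,0],
    [-36,-30,-12,0,0],
    [-36,-30,-12,0,0],
    [-36,-30,-12,0,0],
    [-36,-30,-12,0,0],
    [-36,-30,-12,0,0],
    [-36,-30,-12,0,0],
  ],
)

```text
t: 1.45
eef_pos: [498.9, 89.6, 367.3]
tcp_rot: [3.141, 0.0, 2.773]
ft_force: [0.6, 1.3, -0.7]
opening: 1.002
grip_force: 0.0
```

```bash
cat >> h.py <<'E'
def go(xy=None,z=None,yaw=None):
    "total tool-frame shift (mm) and turn (deg) still needed from measured pose"
    s=env.state(); p=s["eef_pos"]; R=Ro.from_euler('xyz',s["tcp_rot"]).as_matrix()
    w=np.array([xy[0] if xy is not None else p[0],xy[1] if xy is not None else p[1],z if z is not None else p[2]])-p
    y=s["tcp_rot"][2]; print("shift",(R.T@w).round(1),"turn",None if yaw is None else round(-np.degrees((yaw-y+np.pi)%(2*np.pi)-np.pi),1),
      "| pos",p.round(1),"yaw",round(y,3),"j6",round(s["joints"][5],2),"F",s["ft_force"].round(1),"open",round(s["opening"],3),"grip",round(s["grip_force"],1),"t",round(s["t"],1))
E
python3 - <<'E'
from h import *
c=grab("wrist","w0"); go((500,-308),380,-0.64)
E
```

```text
shift [-140.6 -367.   -10.6] turn -164.6 | pos [502.2  85.  368.6] yaw 2.77 j6 -1.16 F [ 0.1 -3.1 -0.3] open 0.996 grip 0.0 t 1.5
```

View pics/w0.png

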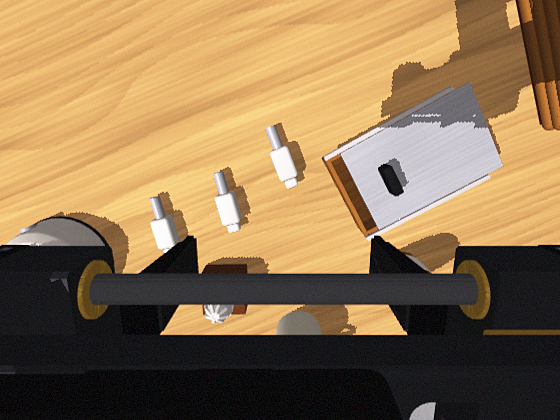

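The wrist view shows spares at (163,225), (228,205) and (283,160), the tab at (391,180), and the reamer at (217,300). Next I move to the juicer.

carry_out(
  motion=[
    [-12,-40,0,0,0],
    [-12,-40,0,0,0],
    [-12,-40,0,0,0],
    [-12,-40,0,0,0],
    [-12,-40,0,0,0],
    [-12,-40,0,0,0],
    [-12,-40,0,0,0],
    [-12,-40,0,0,0],
    [-12,-40,0,0,0],
    [0,0,0,8.5,0],
    [0,0,0,8.5,0],
    [0,0,0,8.5,0],
  ],
)

```text
t: 2.7
eef_pos: [469.2, -283.6, 366.3]
tcp_rot: [3.142, -0.001, 2.321]
ft_force: [-0.6, -0.3, -0.4]
opening: 0.999
grip_force: 0.0
```

carry_out(
  motion=[
    [0,0,0,8.5,0],
    [0,0,0,8.5,0],
    [0,0,0,8.5,0],
    [0,0,0,8.5,0],
    [0,0,0,8.5,0],
    [0,0,0,8.5,0],
    [0,0,0,8.5,0],
    [0,0,0,8.5,0],
    [0,0,0,8.5,0],
    [0,0,0,8.5,0],
    [0,0,0,8.5,0],
    [0,0,0,8.5,0],
  ],
)

```text
t: 3.9
eef_pos: [469.4, -283.1, 366.5]
tcp_rot: [-3.141, -0.0, 0.541]
ft_force: [0.5, -0.4, -0.5]
opening: 1.001
grip_force: 0.0
```

carry_out(
  motion=[
    [0,0,0,8.5,0],
    [0,0,0,8.5,0],
    [0,0,0,8.5,0],
    [0,0,0,8.5,0],
    [0,0,0,8.5,0],
    [0,0,0,8.5,0],
    [0,0,0,8.5,0],
    [0,0,0,8.5,0],
  ],
)

```text
t: 4.7
eef_pos: [469.4, -283.1, 366.5]
tcp_rot: [-3.141, 0.0, -0.645]
ft_force: [-0.2, 0.3, 0.4]
opening: 0.998
grip_force: 0.0
```

```bash
python3 - <<'E'
from h import *
c=grab("wrist","w1"); go((500,-308),380,-0.64); print(c["K"][0])
print("post",proj(c,(575,-364,165)),"chuck",proj(c,(500,-308,120)))
E
```

```text
shift [ 39.4   1.1 -13.5] turn -0.8 | pos [ 469.4 -283.2  366.5] yaw -0.655 j6 1.56 F [ 0.5 -0.   1. ] open 1.001 grip 0.0 t 4.8
[328.06438702   0.         283.35786349]
post [284.8  66.3] chuck [284.8 155.4]
```

View pics/w1.png

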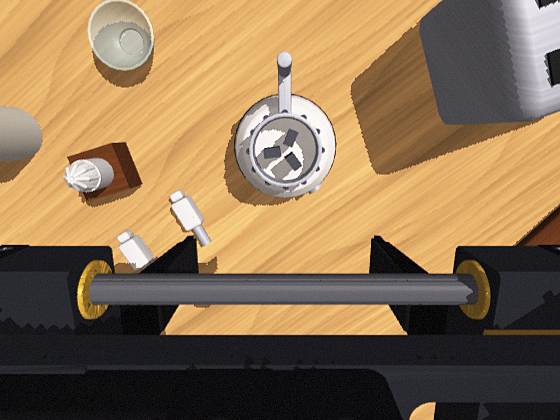

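```bash
python3 - <<'E'
from h import *
im=cv2.imread("pics/w1.png"); cr=cv2.resize(im[40:210,200:360],None,fx=3.5,fy=3.5,interpolation=cv2.INTER_CUBIC); cv2.imwrite("pics/w1c.png",cr)
E
```

```text
(no output)
```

View pics/w1c.png

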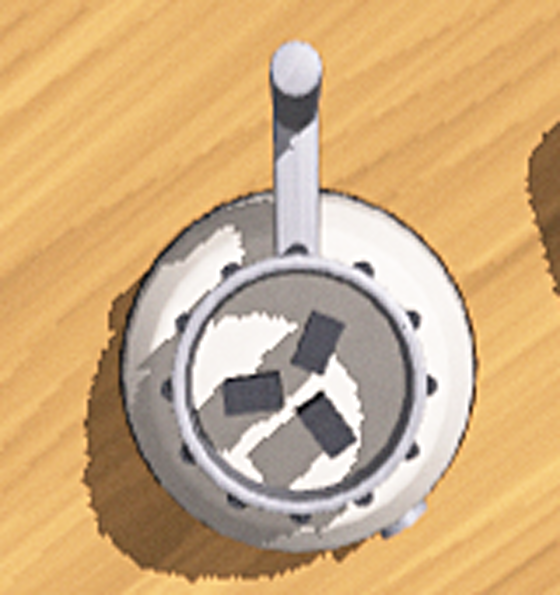

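The post top is at (284.9,59.4). The ring and jaw centre is at about (286,150.5), and the jaws are at roughly 7 mm radius, so the sleeve is at about 1.4.

```bash
python3 - <<'E'
from h import *
c=grab("wrist")
P=plane(c,(284.9,59.4),165); C=plane(c,(286.1,150.6),118); C2=plane(c,(286.3,150.3),112)
d=P-C; print(P,C,C2,np.hypot(*d[:2]),np.arctan2(d[1],d[0]))
go(P[:2],147,-0.64)
a=grab("scene");b=grab("side")
print(proj(a,P),proj(b,P),proj(a,C),proj(b,C))
E
```

```text
[ 579.35677966 -369.08618652  165.        ] [ 503.34895017 -313.06367616  118.        ] [ 503.20770884 -313.33225268  112.        ] 94.42304702847825 -0.6351694722230605
shift [139.5   3.  219.5] turn -0.1 | pos [ 469.4 -283.2  366.5] yaw -0.642 j6 1.55 F [-0.2  0.1 -0.4] open 1.0 grip 0.0 t 4.8
[222.5 142.1] [317.6 111.2] [254.9 155.5] [345.3 140.6]
```

carry_out(
  motion=[
    [35,1,0,0,0],
    [35,1,0,0,0],
    [35,1,0,0,0],
    [34,0,0,0,0],
    [0,0,45,0,0],
    [0,0,45,0,0],
    [0,0,45,0,0],
    [0,0,45,0,0],
    [0,0,30,0,0],
    [0,0,16,0,0],
    [0,0,0,0,0],
  ],
)

```text
t: 6.0
eef_pos: [578.4, -368.0, 137.9]
tcp_rot: [-3.141, 0.005, -0.636]
ft_force: [0.8, -0.4, 0.2]
opening: 1.004
grip_force: 0.0
```

carry_out(
  motion=[
    [0,0,0,0,1],
    [0,0,0,0,1],
    [0,0,0,0,1],
    [0,0,0,0,1],
    [0,0,0,0,1],
    [0,0,0,0,1],
    [0,0,0,0,1],
    [0,0,0,0,1],
  ],
)

```text
t: 6.8
eef_pos: [579.2, -368.6, 140.6]
tcp_rot: [-3.141, 0.0, -0.639]
ft_force: [-0.2, -0.0, 0.2]
opening: 0.384
grip_force: 0.0
```

```bash
python3 - <<'E'
from h import *
go((579.4,-369),139)
# arc chords: step dphi about chuck, tool turning with it
for n in (6,8): 
  print(n, 95*2*np.sin(np.radians(n)/2))
E
```

```text
shift [0.4 0.2 1.6] turn None | pos [ 579.2 -368.6  140.6] yaw -0.639 j6 1.55 F [-0.2 -0.   0.2] open 0.384 grip 0.0 t 6.8
6 9.943831686159328
8 13.253730011383807
```

carry_out(
  motion=[
    [0,0,0,0,1],
    [0,0,0,0,1],
    [0,0,0,0,1],
    [0,0,0,0,1],
  ],
)

```text
t: 7.2
eef_pos: [579.4, -368.4, 140.6]
tcp_rot: [-3.141, -0.0, -0.639]
ft_force: [2.2, 1.6, -0.1]
opening: 0.161
grip_force: 30.0
```

carry_out(
  motion=[
    [-0.5,-9.9,0,-6,1],
    [-0.5,-9.9,0,-6,1],
    [-0.5,-9.9,0,-6,1],
    [-0.5,-9.9,0,-6,1],
    [-0.5,-9.9,0,-6,1],
    [-0.5,-9.9,0,-6,1],
    [-0.5,-9.9,0,-6,1],
    [-0.5,-9.9,0,-6,1],
    [-0.5,-9.9,0,-6,1],
    [-0.5,-9.9,0,-6,1],
    [0,0,0,0,1],
  ],
)

```text
t: 8.3
eef_pos: [590.6, -273.3, 140.6]
tcp_rot: [-3.141, -0.001, 0.411]
ft_force: [4.6, 7.0, -1.0]
opening: 0.163
grip_force: 30.0
```

```bash
python3 - <<'E'
from h import *
go()
p=env.state()["eef_pos"]; d=p[:2]-[503.3,-313.1]; print(np.hypot(*d),np.arctan2(d[1],d[0]))
E
```

```text
shift [0. 0. 0.] turn None | pos [ 590.6 -273.3  140.6] yaw 0.411 j6 0.62 F [ 4.6  7.  -1. ] open 0.163 grip 30.0 t 8.3
95.93367133621308 0.42729644198832367
```

carry_out(
  motion=[
    [0,0,0,0,0],
    [0,0,0,0,0],
    [0,0,0,0,0],
    [0,0,0,0,0],
    [0,0,-40,0,0],
    [0,0,-45,0,0],
    [0,0,-45,0,0],
    [-40,0,-45,0,0],
    [-40,0,-20,0,0],
    [-40,0,-15,0,0],
    [-20,0,-15,0,0],
    [0,0,0,0,0],
  ],
)

```text
t: 9.5
eef_pos: [466.4, -328.7, 360.5]
tcp_rot: [3.138, -0.001, 0.405]
ft_force: [0.8, 0.2, 0.3]
opening: 0.997
grip_force: 0.0
```

```bash
python3 - <<'E'
from h import *
c=grab("wrist","w2"); go()
u=proj(c,(503.3,-313.1,118)); print(u,proj(c,(590,-274,165)))
u=u.astype(int); im=cv2.imread("pics/w2.png"); x0,y0=u[0]-80,max(u[1]-110,0)
cv2.imwrite("pics/w2c.png",cv2.resize(im[y0:y0+165,x0:x0+160],None,fx=3.5,fy=3.5,interpolation=cv2.INTER_CUBIC)); print(x0,y0)
E
```

```text
shift [0. 0. 0.] turn None | pos [ 467.4 -328.1  359.1] yaw 0.406 j6 0.44 F [ 0.6 -0.3  0.1] open 0.995 grip 0.0 t 9.6
[282.2 155.2] [280.4  63. ]
202 45
```

View pics/w2c.png

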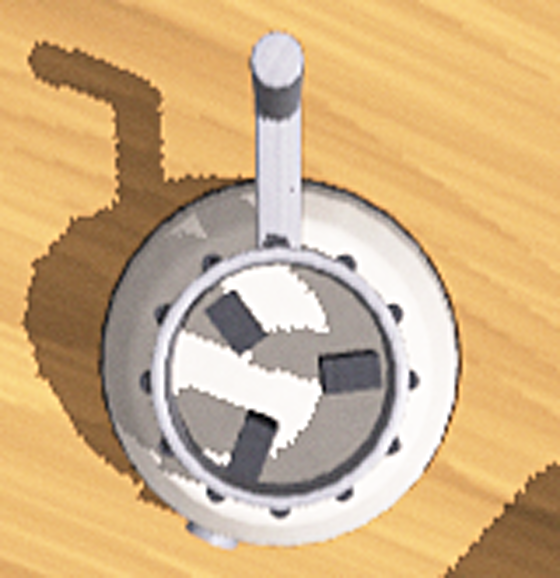

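The jaws are now at about 15 mm radius, so the chuck is open with the sleeve near 0.35. Its centre is near crop (281,377). Next is the reamer.

carry_out(
  motion=[
    [30,-27,0,0,0],
    [30,-27,0,0,0],
    [30,-27,0,0,0],
    [30,-27,0,0,0],
    [30,-27,0,0,0],
    [30,-27,0,0,0],
    [0,0,0,0,0],
  ],
)

```text
t: 10.25
eef_pos: [570.7, -102.7, 356.6]
tcp_rot: [-3.14, 0.001, 0.413]
ft_force: [0.2, -0.8, -0.7]
opening: 0.999
grip_force: 0.0
```

```bash
python3 - <<'E'
from h import *
c=grab("wrist","w3"); go()
print(proj(c,(640,-74,45)),proj(c,(640,-74,109)))
E
```

```text
shift [0. 0. 0.] turn None | pos [ 570.  -104.7  356.7] yaw 0.412 j6 0.86 F [ 0.5  0.6 -0.7] open 1.0 grip 0.0 t 10.3
[284.3 126.2] [284.3 125.2]
```

View pics/w3.png

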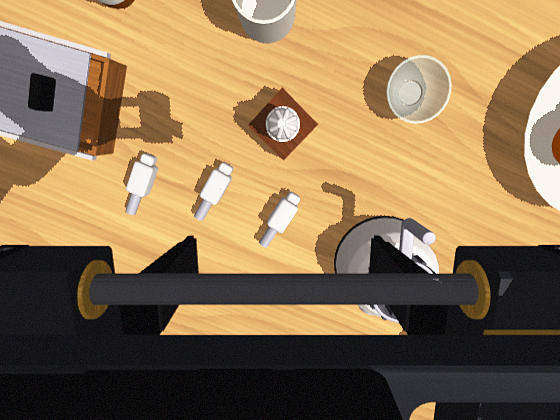

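The reamer and stand are centred at (283,124). The spares are at (141,178), (214,186) and (281,215), and the tab is at (41,92).

```bash
python3 - <<'E'
from h import *
c=grab("wrist"); P=plane(c,(283,124),45); Q=plane(c,(283,123.5),95); print(P,Q)
go((P+Q)[:2]/2,58,0.41)
E
python3 - <<'E'
from h import *
# chuck centre again from w2 pose
T=Ro.from_euler('xyz',[np.pi,0,0.406]).as_matrix(); c=env.read_camera("wrist"); H=c["hand_eye"]
M=np.eye(4);M[:3,:3]=T;M[:3,3]=(467.4,-328.1,359.1);M=np.linalg.inv(M@H);c["R"],c["t"]=M[:3,:3],M[:3,3]
print(plane(c,(202+281/3.5,45+377.5/3.5),116), plane(c,(202+277/3.5,45+60/3.5),165))
E
```

```text
[641.2048176  -73.36075946  45.        ] [640.74395713 -73.68470906  95.        ]
shift [ 78.8  -1.  298.8] turn 0.0 | pos [ 569.5 -106.   356.9] yaw 0.41 j6 0.86 F [0.6 0.1 0.6] open 1.004 grip 0.0 t 10.3
[ 506.25871715 -310.75987194  116.        ] [ 591.12859985 -273.22567259  165.        ]
```

carry_out(
  motion=[
    [40,-0.5,0,0,0],
    [39,-0.5,0,0,0],
    [0,0,45,0,0],
    [0,0,45,0,0],
    [0,0,45,0,0],
    [0,0,45,0,0],
    [0,0,45,0,0],
    [0,0,40,0,0],
    [0,0,20,0,0],
    [0,0,13,0,0],
    [0,0,0,0,0.3],
    [0,0,0,0,0.6],
  ],
)

```text
t: 11.6
eef_pos: [641.5, -75.6, 60.8]
tcp_rot: [3.141, -0.001, 0.407]
ft_force: [0.9, -0.5, 0.6]
opening: 0.883
grip_force: 0.0
```

carry_out(
  motion=[
    [0,0,0,0,1],
    [0,0,0,0,1],
    [0,0,0,0,1],
    [0,0,0,0,1],
    [0,0,0,0,1],
    [0,0,0,0,1],
    [0,0,0,0,1],
    [0,0,0,0,1],
  ],
)

```text
t: 12.4
eef_pos: [641.0, -74.6, 60.3]
tcp_rot: [-3.141, -0.0, 0.408]
ft_force: [-1.7, 2.9, 5.6]
opening: 0.461
grip_force: 30.0
```

carry_out(
  motion=[
    [0,0,-20,0,1],
    [0,0,-35,0,1],
    [0,0,-45,0,1],
    [0,0,-45,0,1],
    [0,0,-45,0,1],
    [0,0,0,0,1],
  ],
)

```text
t: 13.0
eef_pos: [643.0, -75.6, 256.2]
tcp_rot: [3.135, -0.008, 0.408]
ft_force: [0.4, 0.2, -1.9]
opening: 0.463
grip_force: 30.0
```

```bash
python3 - <<'E'
from h import *
go((504.5,-311.7),170,0.41)
E
```

```text
shift [-221.5  161.2   85.4] turn -0.1 | pos [643.  -75.6 256.2] yaw 0.408 j6 0.94 F [ 0.4  0.2 -1.9] open 0.463 grip 30.0 t 13.0
```

carry_out(
  motion=[
    [-27.4,20.3,0,0,1],
    [-27.4,20.3,0,0,1],
    [-27.4,20.3,0,0,1],
    [-27.4,20.3,0,0,1],
    [-27.4,20.3,0,0,1],
    [-27.4,20.3,0,0,1],
    [-27.4,20.3,0,0,1],
    [-27.4,20.3,0,0,1],
    [0,0,0,0,1],
    [0,0,0,0,1],
    [0,0,0,0,1],
  ],
)

```text
t: 14.1
eef_pos: [504.5, -310.5, 249.3]
tcp_rot: [-3.141, 0.0, 0.408]
ft_force: [0.0, 0.0, -2.0]
opening: 0.462
grip_force: 30.0
```

```bash
python3 - <<'E'
from h import *
go((504.5,-311.7),170,0.41); b=grab("side","s1"); a=grab("scene")
im=cv2.imread("pics/s1.png")
cr=[cv2.resize(i[70:220,x:x+130],None,fx=3,fy=3,interpolation=cv2.INTER_CUBIC) for i,x in ((im,280),(cv2.cvtColor(a["color"],cv2.COLOR_RGB2BGR),190))]
cv2.imwrite("pics/s1c.png",np.hstack(cr))
E
```

```text
shift [-0.4  1.2 79.3] turn -0.1 | pos [ 504.5 -310.5  249.3] yaw 0.408 j6 0.5 F [ 0.  0. -2.] open 0.462 grip 30.0 t 14.1
```

View pics/s1c.png

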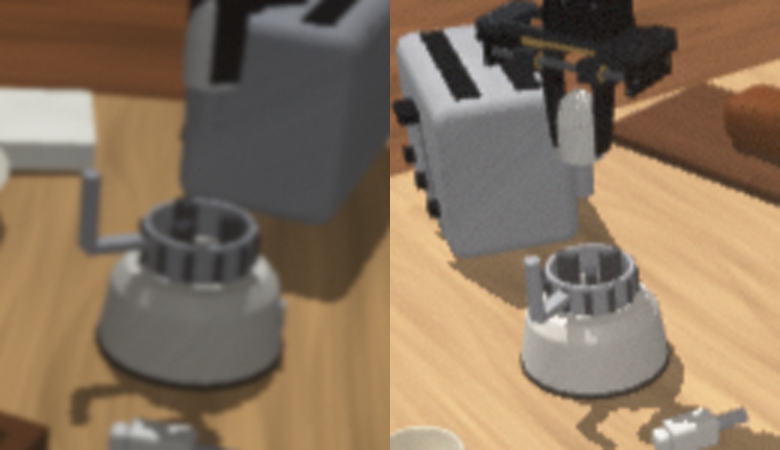

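The reamer hangs upright over the chuck in both views. Lowering it now.

carry_out(
  motion=[
    [0,1,30,0,1],
    [0,0,30,0,1],
    [0,0,10,0,1],
    [0,0,10,0,1],
    [0,0,5,0,1],
    [0,0,0,0,1],
  ],
)

```text
t: 14.8
eef_pos: [504.9, -311.9, 165.1]
tcp_rot: [3.142, -0.0, 0.408]
ft_force: [0.1, 0.1, -2.3]
opening: 0.458
grip_force: 30.0
```

carry_out(
  motion=[
    [0,0,5,0,1],
    [0,0,5,0,1],
    [0,0,5,0,1],
    [0,0,5,0,1],
    [0,0,5,0,1],
    [0,0,2,0,1],
    [0,0,0,0,1],
  ],
)

```text
t: 15.5
eef_pos: [504.6, -311.9, 137.6]
tcp_rot: [-3.141, 0.0, 0.408]
ft_force: [0.1, 0.7, -1.5]
opening: 0.46
grip_force: 30.0
```

carry_out(
  motion=[
    [0,0,1,0,1],
    [0,0,1,0,1],
    [0,0,1,0,1],
    [0,0,0,0,1],
  ],
)

```text
t: 15.9
eef_pos: [504.8, -312.0, 135.3]
tcp_rot: [3.141, -0.0, 0.408]
ft_force: [0.1, 0.3, 0.8]
opening: 0.459
grip_force: 30.0
```

carry_out(
  motion=[
    [0,0,0,0,0.4],
    [0,0,0,0,0.2],
    [0,0,0,0,0],
    [0,0,0,0,0],
    [0,0,0,0,0],
    [0,0,-20,0,0],
    [0,0,-40,0,0],
    [0,0,-25,0,0],
    [0,0,0,0,0],
  ],
)

```text
t: 16.8
eef_pos: [505.7, -312.7, 223.5]
tcp_rot: [3.136, -0.003, 0.408]
ft_force: [0.1, -0.4, -0.1]
opening: 0.995
grip_force: 0.0
```

carry_out(
  motion=[
    [32,-0.5,0,0,0],
    [32,-0.5,0,0,0],
    [30,-0.4,0,0,0],
    [0,0,30,0,0],
    [0,0,30,0,0],
    [0,0,20,0,0],
    [0,0,0,0,1],
    [0,0,0,0,1],
    [0,0,0,0,1],
    [0,0,0,0,1],
    [0,0,0,0,1],
    [0,0,0,0,1],
  ],
)

```text
t: 18.0
eef_pos: [590.5, -273.5, 140.5]
tcp_rot: [3.141, -0.001, 0.408]
ft_force: [-0.3, -0.2, 0.2]
opening: 0.554
grip_force: 0.0
```

carry_out(
  motion=[
    [0,0,0,0,1],
    [0,0,0,0,1],
    [0,0,0,0,1],
    [0,0,0,0,1],
    [0,0,0,0,1],
    [0,0,0,0,1],
    [0,0,0,0,1],
    [0,0,0,0,1],
  ],
)

```text
t: 18.8
eef_pos: [590.4, -273.4, 140.0]
tcp_rot: [-3.141, -0.0, 0.408]
ft_force: [0.1, 0.9, -0.0]
opening: 0.162
grip_force: 30.0
```

carry_out(
  motion=[
    [-0.5,9.9,0,6,1],
    [-0.5,9.9,0,6,1],
    [-0.5,9.9,0,6,1],
    [-0.5,9.9,0,6,1],
    [-0.5,9.9,0,6,1],
    [-0.1,5,0,3,1],
    [0,0,0,0,1],
  ],
)

```text
t: 19.5
eef_pos: [596.9, -327.3, 140.0]
tcp_rot: [3.141, -0.0, -0.169]
ft_force: [-0.3, -2.6, 0.6]
opening: 0.163
grip_force: 30.0
```

carry_out(
  motion=[
    [-0.1,3.3,0,2,1],
    [-0.1,3.3,0,2,1],
    [0,0,0,0,1],
  ],
)

```text
t: 19.8
eef_pos: [595.7, -333.0, 140.0]
tcp_rot: [-3.141, -0.0, -0.237]
ft_force: [1.2, 1.9, -1.3]
opening: 0.164
grip_force: 30.0
```

carry_out(
  motion=[
    [-0.1,3.3,0,2,1],
    [0,0,0,0,1],
  ],
)

```text
t: 20.0
eef_pos: [594.9, -336.1, 140.0]
tcp_rot: [-3.141, -0.0, -0.271]
ft_force: [2.1, 1.9, -0.1]
opening: 0.161
grip_force: 30.0
```

carry_out(
  motion=[
    [-0.1,3.3,0,2,1],
    [-0.1,3.3,0,2,1],
    [0,0,0,0,1],
  ],
)

```text
t: 20.3
eef_pos: [593.1, -342.1, 140.0]
tcp_rot: [-3.141, -0.001, -0.341]
ft_force: [3.3, 4.1, -0.6]
opening: 0.159
grip_force: 30.0
```

carry_out(
  motion=[
    [-0.1,2.5,0,1.5,1],
    [0,0,0,0,1],
  ],
)

```text
t: 20.5
eef_pos: [592.4, -344.0, 140.0]
tcp_rot: [-3.14, -0.001, -0.367]
ft_force: [5.0, 5.8, -1.4]
opening: 0.161
grip_force: 30.0
```

carry_out(
  motion=[
    [-0.1,2.5,0,1.5,1],
    [0,0,0,0,1],
  ],
)

```text
t: 20.7
eef_pos: [591.6, -346.0, 140.0]
tcp_rot: [-3.14, -0.001, -0.393]
ft_force: [6.9, 7.4, 1.4]
opening: 0.166
grip_force: 30.0
```

carry_out(
  motion=[
    [-0.1,2.5,0,1.5,1],
    [-0.1,2.5,0,1.5,1],
    [0,0,0,0,1],
  ],
)

```text
t: 21.0
eef_pos: [589.8, -350.1, 140.0]
tcp_rot: [-3.139, -0.001, -0.445]
ft_force: [8.4, 10.4, -0.6]
opening: 0.16
grip_force: 30.0
```

carry_out(
  motion=[
    [-0.1,2.5,0,1.5,1],
    [0,0,0,0,1],
  ],
)

```text
t: 21.2
eef_pos: [588.9, -351.8, 140.0]
tcp_rot: [-3.138, -0.001, -0.471]
ft_force: [10.7, 12.0, -0.7]
opening: 0.161
grip_force: 30.0
```

carry_out(
  motion=[
    [-0.1,2.5,0,1.5,1],
    [-0.1,2.5,0,1.5,1],
    [0,0,0,0,1],
    [0,0,0,0,1],
    [0,0,0,0,1],
  ],
)

```text
t: 21.7
eef_pos: [586.9, -355.6, 140.0]
tcp_rot: [-3.138, -0.001, -0.523]
ft_force: [13.9, 15.4, -0.8]
opening: 0.162
grip_force: 30.0
```

carry_out(
  motion=[
    [0,0,0,0,0.6],
    [0,0,0,0,0.4],
    [0,0,0,0,0],
    [0,0,0,0,0],
    [0,0,0,0,0],
    [0,0,-40,0,0],
    [0,0,-45,0,0],
    [0,0,-45,0,0],
    [-30,0,-40,0,0],
    [-45,0,-30,0,0],
    [-40,0,-20,0,0],
    [0,0,0,0,0],
  ],
)

```text
t: 22.9
eef_pos: [485.9, -301.1, 361.9]
tcp_rot: [3.14, -0.006, -0.524]
ft_force: [0.8, -0.6, 0.4]
opening: 0.999
grip_force: 0.0
```

```bash
python3 - <<'E'
from h import *
c=grab("wrist","w4"); go()
u=proj(c,(504.5,-311.7,150)).astype(int); print(u)
im=cv2.imread("pics/w4.png"); x0,y0=u[0]-65,max(u[1]-110,0)
b=cv2.cvtColor(grab("side")["color"],cv2.COLOR_RGB2BGR)
A=cv2.resize(im[y0:y0+150,x0:x0+130],None,fx=3,fy=3,interpolation=cv2.INTER_CUBIC);B=cv2.resize(b[70:220,280:410],None,fx=3,fy=3,interpolation=cv2.INTER_CUBIC)
cv2.imwrite("pics/w4c.png",np.hstack([A,B]))
E
```

```text
shift [0. 0. 0.] turn None | pos [ 487.2 -302.   360.3] yaw -0.525 j6 1.43 F [ 0.5 -1.3  0.1] open 0.995 grip 0.0 t 22.9
[283 174]
```

View pics/w4c.png

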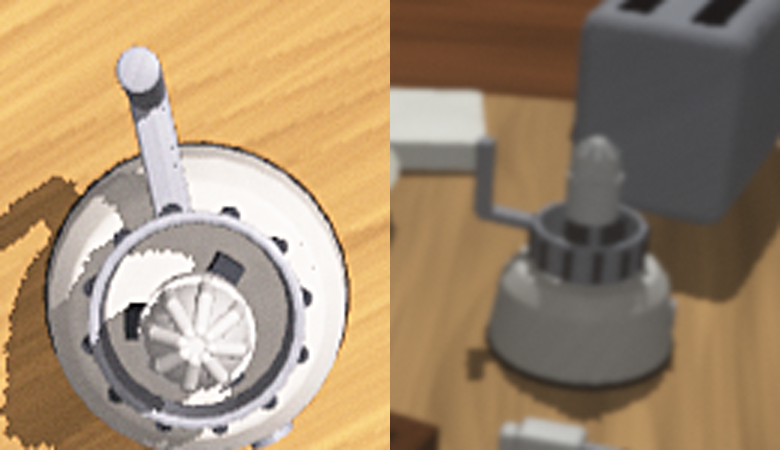

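```bash
python3 - <<'E'
from h import *
c=grab("wrist"); P=plane(c,(218+138/3,64+70/3),165); d=P[:2]-[504.5,-311.7]; print(P,np.hypot(*d),np.arctan2(d[1],d[0]))
C=plane(c,(218+197/3,64+317/3),112); print(C); d=P-C;print(np.arctan2(d[1],d[0]))
print(plane(c,(218+197/3,64+340/3),180))
go(P[:2],140,-0.33)
E
```

```text
[ 594.98985426 -341.51416964  165.        ] 95.27485730696854 -0.31827429259253953
[ 507.29035334 -314.13656784  112.        ]
-0.3025888604891765
[ 506.78288813 -313.69469562  180.        ]
shift [111.6 -19.9 217.8] turn -11.2 | pos [ 488.4 -302.7  357.7] yaw -0.525 j6 1.43 F [-0.3  0.6 -0.6] open 0.999 grip 0.0 t 23.1
```

The sleeve sits about 0.03 rad past first contact after it sprang back on release, and the reamer is upright and centred. Next is the box.

carry_out(
  motion=[
    [-25.5,-39.6,0,0,0],
    [-25.5,-39.6,0,0,0],
    [-25.5,-39.6,0,0,0],
    [-25.5,-39.6,0,0,0],
    [-25.5,-39.6,0,0,0],
    [-25.5,-39.6,0,0,0],
    [-25.5,-39.6,0,0,0],
    [-25.5,-39.6,0,0,0],
    [-25.5,-39.6,0,0,0],
    [-25.5,-39.6,0,0,0],
    [-25.5,-39.6,0,0,0],
    [-25.5,-39.6,0,0,0],
  ],
)

```text
t: 24.25
eef_pos: [462.6, 264.5, 356.4]
tcp_rot: [3.14, 0.001, -0.525]
ft_force: [1.4, -0.4, 0.2]
opening: 1.004
grip_force: 0.0
```

carry_out(
  motion=[
    [0,0,0,-7.6,0],
    [0,0,0,-7.6,0],
    [0,0,0,-7.6,0],
    [0,0,0,-7.6,0],
    [0,0,0,-7.6,0],
    [0,0,0,0,0],
    [0,0,0,0,0],
  ],
)

```text
t: 24.95
eef_pos: [462.7, 262.4, 356.8]
tcp_rot: [3.141, 0.001, 0.134]
ft_force: [-0.2, 0.1, -0.7]
opening: 0.997
grip_force: 0.0
```

```bash
python3 - <<'E'
from h import *
c=grab("wrist","w5"); go()
E
```

```text
shift [0. 0. 0.] turn None | pos [462.6 262.3 357. ] yaw 0.134 j6 1.83 F [-0.3 -0.4 -0.6] open 0.997 grip 0.0 t 25.0
```

View pics/w5.png

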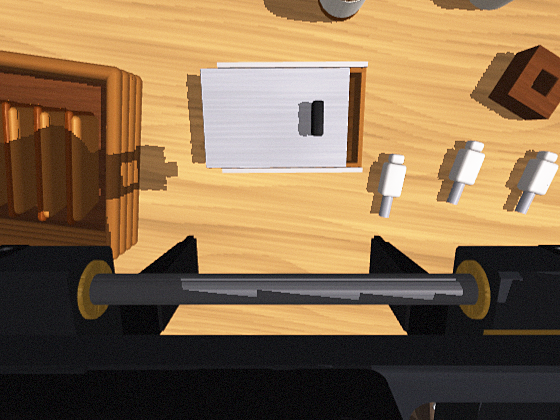

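Box rails run (217,63)-(367,64) and (222,169)-(361,171), with the tab at (317,118). The spares are at (392,175), (466,162) and (537,172), and a bread rack's edge is near x=138.

```bash
python3 - <<'E'
from h import *
c=grab("wrist")
q=np.array([plane(c,p,57)[:2] for p in [(217,63),(367,64),(361,171.5),(222,168.5)]]); print(q.round(1),q.mean(0))
e=(q[0]+q[3]-q[1]-q[2])/2; print("len",np.hypot(*e),"wid",np.hypot(*(q[1]-q[2])),"ydir yaw",np.arctan2(e[1],e[0])-np.pi/2)
print("tab86",plane(c,(317.5,118),86),"tab71",plane(c,(317,118),71))
print("cover left",plane(c,(203,118),56), "cover right",plane(c,(348,118),56))
for z in (0,60,90): print("rack",z,plane(c,(138,150),z).round())
a=grab("scene");print([plane(a,p,z).round() for p,z in [((460,375),0),((455,355),50)]])
g=cv2.cvtColor(c["color"],cv2.COLOR_RGB2HSV)
m=((g[...,1]<45)&(g[...,2]>150)).astype(np.uint8); m[:, :375]=0; m[225:]=0;m[:130]=0
n,l,st,ce=cv2.connectedComponentsWithStats(m)
for i in range(1,n):
    if st[i,4]>150: print(st[i],ce[i])
E
```

```text
[[604.2 368.2]
 [629.3 174.1]
 [490.4 155.3]
 [468.4 349.4]] [548.06589783 261.76156912]
len 195.54770484392228 wid 140.20822790484706 ydir yaw 0.12060369370499457
tab86 [552.11195453 230.13282093  86.        ] tab71 [552.82463082 229.36969691  71.        ]
cover left [532.88402405 381.28855229  56.        ] cover right [559.26281409 186.28004616  56.        ]
rack 0 [472. 491.   0.]
rack 60 [479. 466.  60.]
rack 90 [482. 453.  90.]
[array([560., 503.,  -0.]), array([567., 484.,  50.])]
[451 141  34  64 877] [468.99885975 168.45496009]
[520 152  38  62 852] [541.45892019 178.44366197]
[382 154  24  64 850] [393.1        181.80117647]
```

```bash
python3 - <<'E'
from h import *
c=grab("wrist");a=grab("scene")
print(tri(c,(139,74),a,(455,357)),tri(c,(135,240),a,(512,293)))
im=cv2.imread("pics/scene0.png");w=cv2.imread("pics/w5.png")
cv2.imwrite("pics/rk.png",np.hstack([cv2.resize(im[240:420,400:560],None,fx=2.5,fy=2.5),cv2.resize(w[40:220,0:160],None,fx=2.4,fy=2.5)]))
b=grab("side");print([proj(b,(520-.12*dy,dy,56)) for dy in (450,500,533)], [proj(a,(548-60-.12*(y-262),y,56)) for y in (381,440,533)])
E
```

```text
(array([574., 480.,  45.]), np.float64(15.3)) (array([350., 463.,  67.]), np.float64(0.2))
[array([338.1, 436.9]), array([340.3, 473.5]), array([341.9, 500.4])] [array([443.1, 299.7]), array([468.3, 314.8]), array([512.1, 341.1])]
```

View pics/rk.png

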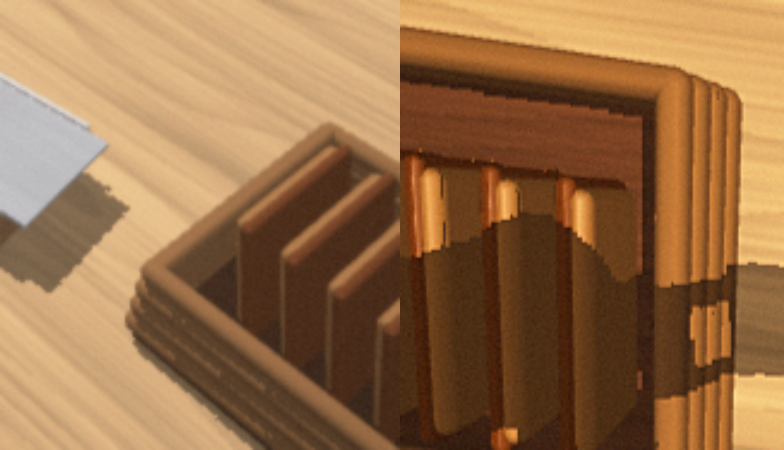

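```bash
python3 - <<'E'
from h import *
go((552.5,229.8),69,0.12)
E
```

```text
shift [ 85.   44.4 288.7] turn 0.9 | pos [462.3 262.2 357.7] yaw 0.136 j6 1.83 F [-0.5 -1.1  0.3] open 0.999 grip 0.0 t 25.2
```

carry_out(
  motion=[
    [28,15,0,0.8,0],
    [28,15,0,0,0],
    [28.5,15,0,0,0.3],
    [0,0,45,0,0.5],
    [0,0,45,0,0.5],
    [0,0,45,0,0.5],
    [0,0,45,0,0.5],
    [0,0,45,0,0.5],
    [0,0,40,0,0.5],
    [0,0,15,0,0.5],
    [0,0,9,0,0.5],
    [0,0,0,0,0.5],
  ],
)

```text
t: 26.45
eef_pos: [551.6, 228.3, 68.1]
tcp_rot: [3.141, 0.001, 0.123]
ft_force: [-0.3, 0.9, 0.3]
opening: 0.498
grip_force: 0.0
```

carry_out(
  motion=[
    [0,0,0,0,1],
    [0,0,0,0,1],
    [0,0,0,0,1],
    [0,0,0,0,1],
    [0,0,0,0,1],
    [0,0,0,0,1],
  ],
)

```text
t: 27.05
eef_pos: [551.9, 228.5, 69.2]
tcp_rot: [-3.142, -0.001, 0.124]
ft_force: [-0.7, 0.5, 5.2]
opening: 0.147
grip_force: 30.0
```

carry_out(
  motion=[
    [0,-10,0,0,1],
    [0,-20,0,0,1],
    [0,-20,0,0,1],
    [0,-20,0,0,1],
    [0,-10,0,0,1],
    [0,0,0,0,1],
  ],
)

```text
t: 27.65
eef_pos: [540.7, 309.2, 69.2]
tcp_rot: [-3.142, 0.001, 0.125]
ft_force: [-6.8, 0.5, 10.0]
opening: 0.146
grip_force: 30.0
```

carry_out(
  motion=[
    [0,-5,0,0,1],
    [0,-5,0,0,1],
    [0,-5,0,0,1],
    [0,-5,0,0,1],
    [0,0,0,0,1],
  ],
)

```text
t: 28.15
eef_pos: [538.0, 328.1, 69.2]
tcp_rot: [3.141, 0.002, 0.124]
ft_force: [-8.3, 0.1, 10.1]
opening: 0.146
grip_force: 30.0
```

carry_out(
  motion=[
    [-0.5,-5,-0.3,0,1],
    [-0.3,-5,0,0,1],
    [-0.3,-5,0,0,1],
    [-0.1,-5,0,0,1],
    [0,0,0,0,1],
  ],
)

```text
t: 28.65
eef_pos: [535.2, 348.0, 69.2]
tcp_rot: [-3.142, 0.001, 0.124]
ft_force: [-3.6, 0.5, 5.3]
opening: 0.145
grip_force: 30.0
```

carry_out(
  motion=[
    [-0.1,-5,0,0,1],
    [-0.1,-5,0,0,1],
    [-0.1,-5,0,0,1],
    [-0.1,-5,0,0,1],
    [0,0,0,0,1],
  ],
)

```text
t: 29.15
eef_pos: [532.5, 367.7, 69.2]
tcp_rot: [-3.141, 0.0, 0.124]
ft_force: [-4.8, 0.9, 5.5]
opening: 0.143
grip_force: 30.0
```

carry_out(
  motion=[
    [-0.3,-4,0,0,1],
    [-0.1,-3,0,0,1],
    [-0.1,-3,0,0,1],
    [0,0,0,0,1],
  ],
)

```text
t: 29.55
eef_pos: [531.1, 377.5, 69.2]
tcp_rot: [-3.141, -0.0, 0.124]
ft_force: [-2.9, 0.6, 5.8]
opening: 0.146
grip_force: 30.0
```

carry_out(
  motion=[
    [0,0,0,0,0.6],
    [0,0,0,0,0.4],
    [0,0,0,0,0.4],
    [0,0,0,0,0.4],
    [0,0,-40,0,0.2],
    [0,0,-45,0,0],
    [0,0,-45,0,0],
    [0,0,-45,0,0],
  ],
)

```text
t: 30.35
eef_pos: [531.0, 376.8, 245.8]
tcp_rot: [-3.142, 0.0, 0.123]
ft_force: [0.9, 1.0, -0.4]
opening: 0.762
grip_force: 0.0
```

carry_out(
  motion=[
    [-15.4,41.4,-8,0,0],
    [-15.4,41.4,-8,0,0],
    [-15.4,41.4,-8,0,0],
    [-15.4,41.4,-8,0,0],
    [-15.4,41.4,-8,0,0],
    [-15.4,41.4,-8,0,0],
    [-15.4,41.4,-8,0,0],
    [-15.4,41.4,-8,0,0],
    [-15.4,41.4,-8,0,0],
    [0,0,0,0,0],
    [0,0,0,0,0],
  ],
)

```text
t: 31.45
eef_pos: [439.4, -10.5, 316.2]
tcp_rot: [-3.142, -0.001, 0.121]
ft_force: [-1.0, 0.0, -0.1]
opening: 0.998
grip_force: 0.0
```

```bash
cat > sp.py <<'E'
from h import *
def spares(c,save=None):
    g=cv2.cvtColor(c["color"],cv2.COLOR_RGB2HSV); m=((g[...,1]<50)&(g[...,2]>140)).astype(np.uint8); m[240:]=0
    m=cv2.morphologyEx(m,cv2.MORPH_OPEN,np.ones((3,3)))
    if save: cv2.imwrite(save,np.hstack([cv2.cvtColor(c["color"],cv2.COLOR_RGB2BGR)]))
    n,l,st,ce=cv2.connectedComponentsWithStats(m); out=[]
    for i in range(1,n):
        if not 400<st[i,4]<3500: continue
        v,u=np.nonzero(l==i); W=np.array([plane(c,p,20)[:2] for p in zip(u,v)])
        (_,e,ang)=cv2.minAreaRect((W).astype(np.float32))
        k=np.cov(W.T); ev,V=np.linalg.eigh(k); ax=V[:,1]; 
        if ax[0]<0: ax=-ax
        s=W@ax; t=W@[-ax[1],ax[0]]
        # body: slices wider than 24 mm
        b=np.arange(s.min(),s.max(),4); wd=np.array([np.ptp(t[(s>=x)&(s<x+4)]) if ((s>=x)&(s<x+4)).any() else 0 for x in b])
        k=b[wd>25]
        if len(k)==0: continue
        sb=(k.min()+k.max()+4)/2; tb=t[abs(s-sb)<15]; tm=(tb.min()+tb.max())/2
        o=sb*ax+tm*np.array([-ax[1],ax[0]])
        print("px",ce[i].round(),"len",round(np.ptp(s)),"body",k.max()-k.min()+4,"w",np.ptp(tb).round(),"origin",o.round(1),"yaw",round(np.arctan2(ax[1],ax[0]),3))
E
python3 - <<'E'
from sp import *
c=grab("wrist"); go(); spares(c,"pics/w6.png")
E
```

```text
shift [0. 0. 0.] turn None | pos [439.5  -9.7 316. ] yaw 0.122 j6 1.28 F [0.  0.2 0.3] open 1.001 grip 0.0 t 31.5
px [ 38. 109.] len 218 body 32.0 w 117.0 origin [517.5 363.1] yaw 1.39
px [291. 129.] len 98 body 48.0 w 29.0 origin [516.5 -12.7] yaw -0.113
px [373. 139.] len 98 body 48.00000000000006 w 29.0 origin [ 516.3 -126.5] yaw -0.153
px [508. 161.] len 154 body 152.0 w 18.0 origin [ 493.7 -297.9] yaw 0.211
px [209. 145.] len 98 body 52.0 w 33.0 origin [480.4  95.7] yaw 0.004
px [547. 140.] len 43 body 12.0 w 31.0 origin [ 542. -372.] yaw -1.263
```

View pics/w6.png

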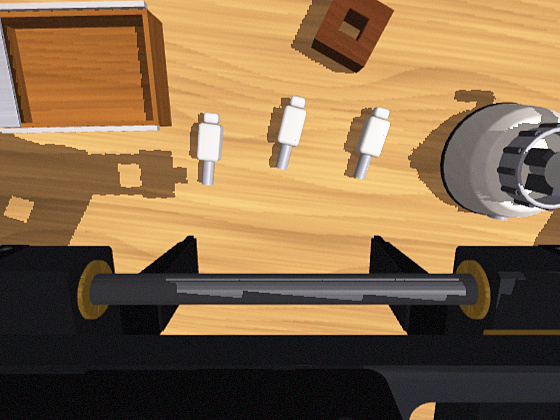

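Spares are clear at (209,145), (291,129) and (373,139), and the box is open at upper left.

```bash
python3 - <<'E'
from h import *
go((480.4,95.2),15,0.004)
E
```

```text
shift [ 53.3 -99.  301. ] turn 6.8 | pos [439.5  -9.7 316. ] yaw 0.122 j6 1.28 F [0.  0.2 0.3] open 1.001 grip 0.0 t 31.5
```

carry_out(
  motion=[
    [18,-33,40,0,0.4],
    [18,-33,30,0,0.4],
    [17.3,-33,30,0,0.4],
    [0,0,40,6.8,0.4],
    [0,0,45,0,0.4],
    [0,0,45,0,0.4],
    [0,0,40,0,0.4],
    [0,0,20,0,0.4],
    [0,0,11,0,0.4],
    [0,0,0,0,0.4],
    [0,0,0,0,1],
    [0,0,0,0,1],
  ],
)

```text
t: 32.7
eef_pos: [479.6, 92.2, 19.7]
tcp_rot: [-3.141, -0.002, 0.005]
ft_force: [0.4, -0.2, -0.5]
opening: 0.484
grip_force: 0.0
```

carry_out(
  motion=[
    [0,0,0,0,1],
    [0,0,0,0,1],
    [0,0,0,0,1],
    [0,0,0,0,1],
  ],
)

```text
t: 33.1
eef_pos: [479.4, 91.9, 19.4]
tcp_rot: [-3.141, -0.001, 0.005]
ft_force: [-1.3, 1.6, 8.5]
opening: 0.313
grip_force: 30.0
```

carry_out(
  motion=[
    [0,0,-30,0,1],
    [0,0,-40,0,1],
    [0,0,-40,0,1],
    [0,0,0,0,1],
    [0,0,0,0,1],
  ],
)

```text
t: 33.6
eef_pos: [479.1, 91.8, 129.2]
tcp_rot: [-3.141, -0.002, 0.005]
ft_force: [-0.8, -0.1, -1.5]
opening: 0.317
grip_force: 30.0
```

```bash
cat >> h.py <<'E'
BC=np.array([548.,261.8]); BY=0.13
def box(x,y): return BC+np.array([x*np.cos(BY)-y*np.sin(BY),x*np.sin(BY)+y*np.cos(BY)])
E
python3 - <<'E'
from h import *
print(box(10,-53)); go(box(10,-53),23,0.13)
E
```

```text
[564.7862285  210.54356106]
shift [  86.1 -118.3  106.3] turn -7.2 | pos [479.1  91.8 129.2] yaw 0.005 j6 1.62 F [-0.8 -0.1 -1.5] open 0.317 grip 30.0 t 33.6
```

carry_out(
  motion=[
    [28.7,-39.4,0,0,1],
    [28.7,-39.4,0,0,1],
    [28.7,-39.4,0,0,1],
    [0,0,0,-7.2,1],
    [0,0,35,0,1],
    [0,0,35,0,1],
    [0,0,15,0,1],
    [0,0,0,0,1],
  ],
)

```text
t: 34.4
eef_pos: [563.1, 210.0, 40.6]
tcp_rot: [3.141, 0.005, 0.13]
ft_force: [0.1, 0.5, -0.9]
opening: 0.312
grip_force: 30.0
```

```bash
python3 - <<'E'
from h import *
go(box(10,-53),26,0.13)
E
```

```text
shift [ 1.8 -0.4 14.6] turn 0.0 | pos [563.1 210.   40.6] yaw 0.13 j6 1.69 F [ 0.1  0.5 -0.9] open 0.312 grip 30.0 t 34.4
```

carry_out(
  motion=[
    [1,0,8,0,1],
    [0,0,5,0,1],
    [0,0,0,0,1],
    [0,0,0,0,0.58],
    [0,0,0,0,0.56],
    [0,0,0,0,0.56],
    [0,0,-20,0,0.56],
    [0,0,-40,0,0.5],
    [0,0,-45,0,0.4],
    [0,0,-45,0,0.4],
    [0,0,-45,0,0.4],
    [0,0,-40,0,0.4],
  ],
)

```text
t: 35.6
eef_pos: [565.3, 210.5, 268.4]
tcp_rot: [-3.141, -0.002, 0.13]
ft_force: [0.3, 1.0, -0.1]
opening: 0.598
grip_force: 0.0
```

```bash
python3 - <<'E'
from h import *
go((440,-10),316,0.12)
E
```

```text
shift [-152.9  202.3  -47.9] turn 0.6 | pos [565.3 210.5 268.4] yaw 0.13 j6 1.69 F [ 0.3  1.  -0.1] open 0.598 grip 0.0 t 35.6
```

carry_out(
  motion=[
    [-25.5,33.7,-8,0,0.4],
    [-25.5,33.7,-8,0,0.4],
    [-25.5,33.7,-8,0,0.4],
    [-25.5,33.7,-8,0,0.4],
    [-25.5,33.7,-8,0,0.4],
    [-25.5,33.7,-8,0,0.4],
    [0,0,0,0,0.4],
    [0,0,0,0,0.4],
  ],
)

```text
t: 36.4
eef_pos: [440.0, -10.3, 314.2]
tcp_rot: [3.141, -0.002, 0.128]
ft_force: [0.9, 0.0, 0.0]
opening: 0.601
grip_force: 0.0
```

```bash
python3 - <<'E'
from sp import *
c=grab("wrist"); spares(c,"pics/w7.png"); go((516.5,-13),17,-0.113)
E
```

```text
px [ 6. 90.] len 124 body 8.0 w 26.0 origin [472.  363.9] yaw 0.027
px [125.  65.] len 99 body 56.0 w 39.0 origin [568.7 211.5] yaw 0.159
px [291. 129.] len 98 body 48.0 w 30.0 origin [516.5 -12.6] yaw -0.118
px [374. 140.] len 98 body 48.0 w 30.0 origin [ 515.8 -126.4] yaw -0.156
px [548. 144.] len 42 body 12.0 w 32.0 origin [ 541.1 -372.5] yaw -1.287
shift [ 74.9  13.2 296.9] turn 13.9 | pos [440.3  -9.7 313.8] yaw 0.13 j6 1.27 F [0.1 0.1 0.4] open 0.603 grip 0.0 t 36.5
```

View pics/w7.png

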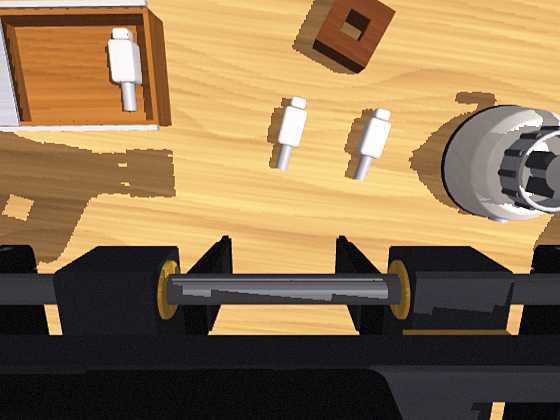

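The first spare lies flat in the box at (125,65). The other two are unmoved at (291,129) and (374,140).

carry_out(
  motion=[
    [37.5,6.6,25,0,0.4],
    [37.4,6.6,25,0,0.4],
    [0,0,40,7,0.4],
    [0,0,45,6.9,0.4],
    [0,0,45,0,0.4],
    [0,0,45,0,0.4],
    [0,0,40,0,0.4],
    [0,0,20,0,0.4],
    [0,0,11,0,0.4],
    [0,0,0,0,0.4],
    [0,0,0,0,1],
    [0,0,0,0,1],
  ],
)

```text
t: 37.65
eef_pos: [516.8, -13.0, 18.7]
tcp_rot: [-3.142, -0.002, -0.112]
ft_force: [-0.2, -0.1, 0.9]
opening: 0.484
grip_force: 0.0
```

carry_out(
  motion=[
    [0,0,0,0,1],
    [0,0,0,0,1],
    [0,0,0,0,1],
    [0,0,0,0,1],
  ],
)

```text
t: 38.05
eef_pos: [516.5, -13.2, 18.3]
tcp_rot: [-3.142, -0.001, -0.112]
ft_force: [-0.9, 0.5, 6.9]
opening: 0.312
grip_force: 30.0
```

carry_out(
  motion=[
    [0,0,-30,0,1],
    [0,0,-40,0,1],
    [0,0,-40,0,1],
    [0,0,0,0,1],
    [0,0,0,0,1],
  ],
)

```text
t: 38.55
eef_pos: [516.2, -13.2, 128.1]
tcp_rot: [-3.142, -0.002, -0.112]
ft_force: [-0.5, -0.7, -1.6]
opening: 0.312
grip_force: 30.0
```

```bash
python3 - <<'E'
from h import *
go(box(10,-5),26,0.13)
E
```

```text
shift [  11.6 -274.4  102.2] turn -13.9 | pos [516.2 -13.2 128.1] yaw -0.112 j6 1.53 F [-0.5 -0.7 -1.6] open 0.312 grip 30.0 t 38.5
```

carry_out(
  motion=[
    [2,-45.7,0,0,1],
    [2,-45.7,0,0,1],
    [2,-45.7,0,0,1],
    [2,-45.7,0,0,1],
    [2,-45.7,0,0,1],
    [1.6,-45.7,0,0,1],
    [0,0,0,-7,1],
    [0,0,25,-6.9,1],
    [0,0,35,0,1],
    [0,0,20,0,1],
    [0,0,0,0,1],
    [0,0,0,0,1],
  ],
)

```text
t: 39.75
eef_pos: [558.0, 257.9, 46.7]
tcp_rot: [3.141, 0.002, 0.13]
ft_force: [0.5, 0.8, -1.3]
opening: 0.313
grip_force: 30.0
```

```bash
python3 - <<'E'
from h import *
go(box(10,-5),25.5,0.13)
E
```

```text
shift [ 0.7 -0.2 21.2] turn 0.0 | pos [558.  257.9  46.7] yaw 0.13 j6 1.77 F [ 0.5  0.8 -1.3] open 0.313 grip 30.0 t 39.8
```

carry_out(
  motion=[
    [0.5,0,12,0,1],
    [0,0,8,0,1],
    [0,0,0,0,1],
    [0,0,0,0,0.58],
    [0,0,0,0,0.56],
    [0,0,0,0,0.56],
    [0,0,-20,0,0.56],
    [0,0,-40,0,0.5],
    [0,0,-45,0,0.4],
    [0,0,-45,0,0.4],
    [0,0,-45,0,0.4],
    [0,0,-40,0,0.4],
  ],
)

```text
t: 40.95
eef_pos: [558.7, 258.1, 265.5]
tcp_rot: [-3.141, -0.002, 0.13]
ft_force: [0.5, -0.5, -0.8]
opening: 0.597
grip_force: 0.0
```

carry_out(
  motion=[
    [-17.5,40,-7,0,0.4],
    [-17.5,40,-7,0,0.4],
    [-17.5,40,-7,0,0.4],
    [-17.5,40,-7,0,0.4],
    [-17.5,40,-7,0,0.4],
    [-17.5,40,-7,0,0.4],
    [-17.5,40,-7,0,0.4],
    [0,0,0,0,0.4],
    [0,0,0,0,0.4],
  ],
)

```text
t: 41.85
eef_pos: [473.6, -36.1, 312.1]
tcp_rot: [3.142, -0.001, 0.128]
ft_force: [-0.2, 0.2, -0.6]
opening: 0.6
grip_force: 0.0
```

```bash
python3 - <<'E'
from sp import *
c=grab("wrist"); spares(c,"pics/w8.png"); go((516,-126.7),17,-0.155)
E
```

```text
px [104.  89.] len 98 body 60.0 w 41.0 origin [570.9 212.1] yaw 0.155
px [68. 92.] len 99 body 64.0 w 44.0 origin [562.9 259.3] yaw 0.144
px [351. 163.] len 98 body 48.0 w 30.0 origin [ 516.1 -126.2] yaw -0.152
px [533. 165.] len 93 body 56.0 w 39.0 origin [ 538.4 -380.1] yaw -0.938
shift [ 29.9  96.2 294.8] turn 16.3 | pos [473.8 -35.2 311.8] yaw 0.13 j6 1.23 F [ 0.1  0.5 -0.3] open 0.598 grip 0.0 t 41.9
```

carry_out(
  motion=[
    [10,32,25,0,0.4],
    [10,32,25,0,0.4],
    [10,32,20,0,0.4],
    [0,0,40,8.2,0.4],
    [0,0,45,8.1,0.4],
    [0,0,45,0,0.4],
    [0,0,45,0,0.4],
    [0,0,29,0,0.4],
    [0,0,13,0,0.4],
    [0,0,8,0,0.4],
    [0,0,0,0,1],
    [0,0,0,0,1],
  ],
)

```text
t: 43.1
eef_pos: [516.7, -126.7, 17.7]
tcp_rot: [3.141, -0.002, -0.154]
ft_force: [0.3, 0.5, -0.1]
opening: 0.487
grip_force: 0.0
```

carry_out(
  motion=[
    [0,0,0,0,1],
    [0,0,0,0,1],
    [0,0,0,0,1],
    [0,0,0,0,1],
  ],
)

```text
t: 43.5
eef_pos: [516.4, -126.9, 17.6]
tcp_rot: [3.141, -0.002, -0.154]
ft_force: [-1.5, 1.5, 7.1]
opening: 0.313
grip_force: 30.0
```

carry_out(
  motion=[
    [0,0,-30,0,1],
    [0,0,-40,0,1],
    [0,0,-40,0,1],
    [0,0,0,0,1],
    [0,0,0,0,1],
  ],
)

```text
t: 44.0
eef_pos: [516.0, -126.8, 127.3]
tcp_rot: [3.141, -0.002, -0.154]
ft_force: [-1.0, 0.2, -1.0]
opening: 0.312
grip_force: 30.0
```

```bash
python3 - <<'E'
from h import *
go(box(10,41),26,0.13)
E
```

```text
shift [ -30.2 -431.1  101.1] turn -16.3 | pos [ 516.  -126.8  127.3] yaw -0.154 j6 1.36 F [-1.   0.2 -1. ] open 0.312 grip 30.0 t 44.0
```

carry_out(
  motion=[
    [-3,-43.1,0,0,1],
    [-3,-43.1,0,0,1],
    [-3,-43.1,0,0,1],
    [-3,-43.1,0,0,1],
    [-3,-43.1,0,0,1],
    [-3,-43.1,0,0,1],
    [-3,-43.1,0,0,1],
    [-3,-43.1,0,0,1],
    [-3,-43.1,0,0,1],
    [-3,-43.1,0,0,1],
    [0,0,0,-8.2,1],
    [0,0,0,-8.1,1],
  ],
)

```text
t: 45.2
eef_pos: [551.4, 304.9, 124.1]
tcp_rot: [3.141, 0.003, 0.138]
ft_force: [-0.6, -0.6, -0.7]
opening: 0.314
grip_force: 30.0
```

carry_out(
  motion=[
    [0,0,25,0,1],
    [0,0,30,0,1],
    [0,0,15,0,1],
    [0,0,0,0,1],
    [0,0,0,0,1],
  ],
)

```text
t: 45.7
eef_pos: [552.6, 303.7, 56.5]
tcp_rot: [3.141, 0.001, 0.13]
ft_force: [-0.1, -0.8, -0.5]
opening: 0.316
grip_force: 30.0
```

```bash
python3 - <<'E'
from h import *
go(box(10,41),25,0.13)
E
```

```text
shift [ 0.  -0.  31.5] turn 0.0 | pos [552.6 303.7  56.5] yaw 0.13 j6 1.84 F [-0.1 -0.8 -0.5] open 0.316 grip 30.0 t 45.7
```

carry_out(
  motion=[
    [0,0,12,0,1],
    [0,0,10,0,1],
    [0,0,8.5,0,1],
    [0,0,0,0,1],
  ],
)

```text
t: 46.1
eef_pos: [552.0, 303.5, 24.8]
tcp_rot: [3.141, 0.002, 0.13]
ft_force: [0.4, 0.2, -0.6]
opening: 0.315
grip_force: 30.0
```

carry_out(
  motion=[
    [0,0,0,0,0.63],
    [0,0,0,0,0.62],
    [0,0,0,0,0.62],
    [0,0,0,0,0.62],
    [0,0,-15,0,0.62],
    [0,0,-30,0,0.62],
    [0,0,-45,0,0.5],
    [0,0,-45,0,0.5],
    [0,0,-45,0,0.5],
    [0,0,0,0,0.5],
  ],
)

```text
t: 47.1
eef_pos: [554.3, 304.6, 213.8]
tcp_rot: [-3.139, -0.011, 0.13]
ft_force: [-0.4, -0.9, -0.4]
opening: 0.5
grip_force: 0.0
```

```bash
python3 - <<'E'
from h import *
go((531.3,377.5),69.5,0.125)
E
```

```text
shift [-14.9 -74.8 144.3] turn 0.3 | pos [554.3 304.6 213.8] yaw 0.13 j6 1.84 F [-0.4 -0.9 -0.4] open 0.5 grip 0.0 t 47.1
```

carry_out(
  motion=[
    [-30,0,-35,0,0.5],
    [-30,0,-35,0,0.5],
    [-30,0,-35,0,0.5],
    [0,0,0,0,0.5],
    [0,0,0,0,0.5],
  ],
)

```text
t: 47.6
eef_pos: [462.9, 292.1, 312.3]
tcp_rot: [-3.141, -0.002, 0.131]
ft_force: [-0.4, 0.0, -1.2]
opening: 0.498
grip_force: 0.0
```

```bash
python3 - <<'E'
from sp import *
c=grab("wrist"); spares(c,"pics/w9.png"); go((531.3,377.5),69.5,0.125)
E
```

```text
px [356. 115.] len 98 body 52.0 w 30.0 origin [567.7 208. ] yaw 0.126
px [284. 119.] len 98 body 52.0 w 30.0 origin [549.7 302.5] yaw 0.141
px [319. 118.] len 98 body 48.0 w 30.0 origin [559.2 256.4] yaw 0.127
shift [ 78.5 -75.9 241.6] turn 0.3 | pos [463.2 291.9 311.1] yaw 0.13 j6 1.88 F [-0.2 -0.5 -0.7] open 0.503 grip 0.0 t 47.6
```

View pics/w9.png

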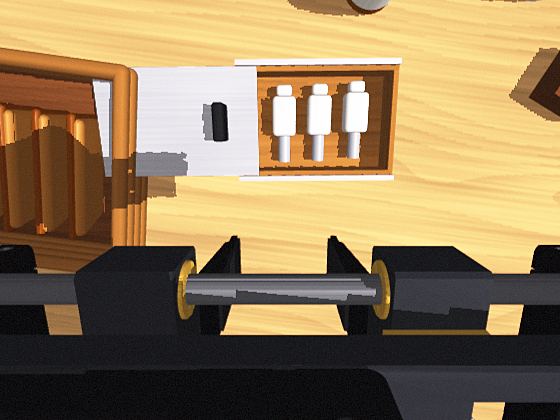

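All three spares lie flat side by side in the box at (284,119), (319,118) and (356,115). The tab is at (219,122). Next I shut the cover.

carry_out(
  motion=[
    [26,-25.3,0,0.3,0.5],
    [26,-25.3,0,0,0.5],
    [26.5,-25.3,0,0,0.5],
    [0,0,45,0,0.5],
    [0,0,45,0,0.5],
    [0,0,45,0,0.5],
    [0,0,45,0,0.5],
    [0,0,35,0,0.5],
    [0,0,15,0,0.5],
    [0,0,11.5,0,0.5],
    [0,0,0,0,0.5],
  ],
)

```text
t: 48.75
eef_pos: [531.6, 377.1, 68.6]
tcp_rot: [3.141, 0.001, 0.125]
ft_force: [0.4, -0.2, -0.6]
opening: 0.503
grip_force: 0.0
```

carry_out(
  motion=[
    [0,0,0,0,1],
    [0,0,0,0,1],
    [0,0,0,0,1],
    [0,0,0,0,1],
    [0,0,0,0,1],
    [0,0,0,0,1],
  ],
)

```text
t: 49.35
eef_pos: [531.7, 377.4, 70.2]
tcp_rot: [-3.141, -0.001, 0.126]
ft_force: [-0.4, -1.3, 4.0]
opening: 0.149
grip_force: 30.0
```

carry_out(
  motion=[
    [0.1,10,0,0,1],
    [0.2,20,0,0,1],
    [0.2,20,0,0,1],
    [0.2,20,0,0,1],
    [0.2,20,0,0,1],
    [0.2,20,0,0,1],
    [0.2,20,0,0,1],
    [0.1,10,0,0,1],
    [0,0,0,0,1],
  ],
)

```text
t: 50.25
eef_pos: [551.3, 237.1, 70.1]
tcp_rot: [3.141, -0.002, 0.124]
ft_force: [1.3, -1.5, 5.1]
opening: 0.145
grip_force: 30.0
```

carry_out(
  motion=[
    [0,6,0,0,1],
    [0,6,0,0,1],
    [0,6,0,0,1],
    [0,6,0,0,1],
    [0,0,0,0,1],
  ],
)

```text
t: 50.75
eef_pos: [554.5, 214.4, 70.1]
tcp_rot: [-3.142, -0.003, 0.125]
ft_force: [4.4, -1.5, 6.2]
opening: 0.146
grip_force: 30.0
```

Push in small steps until the stop.

carry_out(
  motion=[
    [0.3,3,0,0,1],
    [0,3,0,0,1],
    [0,2,0,0,1],
    [0,0,0,0,1],
  ],
)

```text
t: 51.15
eef_pos: [555.4, 207.5, 70.1]
tcp_rot: [-3.141, -0.002, 0.125]
ft_force: [3.0, 5.2, 4.8]
opening: 0.145
grip_force: 30.0
```

carry_out(
  motion=[
    [0.2,2,0,0,1],
    [0,2,0,0,1],
    [0,0,0,0,1],
  ],
)

```text
t: 51.45
eef_pos: [555.5, 207.3, 70.1]
tcp_rot: [-3.136, -0.003, 0.125]
ft_force: [-1.9, 34.1, 3.5]
opening: 0.145
grip_force: 30.0
```

carry_out(
  motion=[
    [0,-3.3,0,0,1],
    [0,0,0,0,1],
    [0,0,0,0,0.6],
    [0,0,0,0,0.5],
    [0,0,0,0,0.5],
    [0,0,0,0,0.5],
    [0,0,-40,0,0.5],
    [0,0,-45,0,0.5],
    [0,0,-45,0,0.5],
    [0,0,-45,0,0.5],
    [-30,0,-35,0,0.5],
    [-35,0,-35,0,0.5],
  ],
)

```text
t: 52.65
eef_pos: [489.9, 197.6, 315.6]
tcp_rot: [-3.142, 0.0, 0.124]
ft_force: [-0.1, 0.5, 0.1]
opening: 0.501
grip_force: 0.0
```

carry_out(
  motion=[
    [0,0,0,0,0.5],
    [0,0,0,0,0.5],
    [0,0,0,0,0.5],
  ],
)

```text
t: 52.95
eef_pos: [490.7, 197.9, 313.5]
tcp_rot: [3.141, 0.002, 0.125]
ft_force: [0.4, 0.0, 0.0]
opening: 0.499
grip_force: 0.0
```

```bash
python3 - <<'E'
from h import *
c=grab("wrist"); go()
g=cv2.cvtColor(c["color"],cv2.COLOR_RGB2GRAY); u=proj(c,(555.5,207.3,86)); print("tab expected",u)
x,y=int(u[0])-45,int(u[1])-45; m=(g[y:y+90,x:x+90]<45).astype(np.uint8); n,l,s,ce=cv2.connectedComponentsWithStats(m)
for i in range(1,n):
    if s[i,4]>100: P=plane(c,ce[i]+[x,y],84); d=P[:2]-BC; print(P.round(1),"box y",round(-d[0]*np.sin(BY)+d[1]*np.cos(BY),1))
# reamer check: bright blob above chuck in both fixed views
a=grab("scene");b=grab("side")
A0=cv2.imread("pics/s1.png")
print("exp top",proj(a,(505.5,-312.7,184)),proj(b,(505.5,-312.7,184)))
for k,cam in (("a",a),("b",b)):
    u=proj(cam,(505.5,-312.7,150)).astype(int); h=cv2.cvtColor(cam["color"],cv2.COLOR_RGB2GRAY)[u[1]-22:u[1]+8:5,u[0]-14:u[0]+15:4]; print(u,"\n",h)
E
```

```text
shift [0. 0. 0.] turn None | pos [490.8 197.9 313.1] yaw 0.125 j6 1.7 F [-0.  -0.1 -0.7] open 0.501 grip 0.0 t 53.0
tab expected [281.8 133.4]
[556.8 207.6  84. ] box y -54.9
exp top [253.1 136.1] [346.8 115.4]
[253 146] 
 [[114 117 116 130 182 185 190 182]
 [114 116 118 121 187 188 185 187]
 [116 115 116 103 185 194 189 184]
 [115 116 118 205 181 163 191 187]
 [118 114 117 151 154 149 187 190]
 [115 110 105 152 149 149 118 185]]
[345 128] 
 [[38 31 22 22 22 20 19 20]
 [59 43 23 21 21 21 20 19]
 [58 46 27 28 25 24 24 22]
 [40 29 27 27 27 25 24 24]
 [30 29 30 27 32 28 25 25]
 [32 31 31 29 27 28 26 27]]
```

carry_out(
  motion=[
    [-6,45,-4,0,0.5],
    [-6,45,-4,0,0.5],
    [-6,45,-4,0,0.5],
    [-6,45,-4,0,0.5],
    [-6,45,-4,0,0.5],
    [-6,45,-4,0,0.5],
    [-6,45,-4,0,0.5],
    [-6,45,-4,0,0.5],
    [-6,45,-4,0,0.5],
    [-6,45,-4,0,0.5],
    [-6,45,-4,0,0.5],
  ],
)

```text
t: 54.2
eef_pos: [486.6, -303.6, 357.7]
tcp_rot: [-3.14, 0.001, 0.125]
ft_force: [0.9, 0.2, -0.5]
opening: 0.501
grip_force: 0.0
```

carry_out(
  motion=[
    [0,0,0,7.5,0.5],
    [0,0,0,7.5,0.5],
    [0,0,0,7.5,0.5],
    [0,0,0,7.5,0.5],
    [0,0,0,7.3,0.5],
    [0,0,0,0,0.5],
    [0,0,0,0,0.5],
  ],
)

```text
t: 54.9
eef_pos: [486.9, -301.5, 357.8]
tcp_rot: [-3.141, 0.001, -0.522]
ft_force: [0.2, 0.1, 0.4]
opening: 0.499
grip_force: 0.0
```

```bash
python3 - <<'E'
from h import *
c=grab("wrist"); go()
g=cv2.cvtColor(c["color"],cv2.COLOR_RGB2HSV); 
for f in (-0.25,-0.318,-0.4): print(f,proj(c,(505.5+95*np.cos(f),-312.7+95*np.sin(f),165)))
m=((g[...,1]<60)&(g[...,2]>120)).astype(np.uint8)
u=proj(c,(505.5+95*np.cos(-.318),-312.7+95*np.sin(-.318),165)).astype(int)
x,y=u-[30,25]
for r in range(0,50,3): print(y+r,''.join('#' if v else '.' for v in m[y+r,x:x+60]))
print(x)
C=cv2.HoughCircles(cv2.cvtColor(c["color"],cv2.COLOR_RGB2GRAY)[y:y+50,x:x+60],cv2.HOUGH_GRADIENT,1,20,param1=80,param2=8,minRadius=5,maxRadius=9); 
for k in (C[0] if C is not None else []): 
    P=plane(c,k[:2]+[x,y],165); d=P[:2]-[505.5,-312.7]; print(k,P.round(1),np.hypot(*d),np.arctan2(d[1],d[0]))
E
```

```text
shift [0. 0. 0.] turn None | pos [ 486.9 -301.5  358. ] yaw -0.522 j6 1.42 F [ 0.3  0.4 -0.4] open 0.5 grip 0.0 t 55.0
-0.25 [258.9  85.4]
-0.318 [265.   83.8]
-0.4 [272.6  82.5]
58 ............................................................
61 ............................................................
64 ............................................................
67 ............................................................
70 ............................................................
73 ............................................................
76 ............................................................
79 ..........................########..........................
82 .......................#############........................
85 ......................###############.......................
88 ......................################......................
91 ........................###########...#.....................
94 ......................................#.....................
97 .....................................###....................
100 ............................#############...................
103 .............................############...................
106 .............................#############..................
235
[29.5 27.5  7.3] [ 594.6 -341.1  165. ] 93.54917757609087 -0.30845262923373806
```

```bash
python3 -c "
from cell import env
print(env.job_done())"
```

```text
the job is handed in; nothing more can be done
None
```

I handed the job in, but the hand-in call returned no verdict: the large reamer is home and clamped in the chuck, all three spares lie flat in the box, and the cover is pushed to its stop; jaw force could not be read directly, but I estimate about 10 N per jaw.

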